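Hang the vase pattern on the drop-latch peg

ROBOT

A 6-joint arm with a two-finger parallel gripper is mounted at the origin on the work surface. World frame = base frame: x ahead of the robot, y to its left, z up, the work surface at z = 0. Lengths are in m, angles in degrees, forces in N, time in s.
With the tool pointing down it reaches from about 0.35 to 0.725 m from the base axis. Payload 4.3 kg.
Tool frame: the origin (TCP) lies between the finger pads; the fingertips stand 8 mm ahead of it and the grasp point (between the pads) lies 11 mm behind it; z points along the fingers, y is the line along which they close (so a half turn about z gives the same grasp; the last joint's range is limited). The gripper opens to 85 mm and grips with 20 to 120 N. Pads are 22 mm wide; open, the fingers measure 114 mm over their backs; the gripper's body (76 mm by 85 mm) begins 54 mm behind the grasp point. The pads swing forward as they close: fully open they stand 13 mm farther back than shut.
Start: joints at [62.034, 21.618, 4.641, 73.018, 0, 83.68], TCP at [0.212, 0.534, 0.239] pointing down, gripper open.
Joint ranges: [-156.06, 156.06], [-48.1, 94.91], [-58.44, 69.94], [-101.28, 121.22], [-78.64, 73.56], [-180, 180]. Speed limits (degrees/s): [147.25, 147.25, 180, 180, 180, 180].

INTERFACE

Orientations are given as [roll, pitch, yaw] about the fixed x, y, z axes, in that order (R = Rz(yaw) Ry(pitch) Rx(roll)).
In Python, from station import robot gives the robot as it stands.
- The arm moves only by the shell command python3 -m handwheel 'ROWS'. ROWS is JSON, a list that holds one entry, the list of rows, each a list of 7 numbers: the turn, a rotation vector about the tool's x, y, z scaled (see below), then the shift along the tool's x, y, z scaled (see below), then the finger opening in mm, from 0 to 85.4. In form: [[[wx, wy, wz, tx, ty, tz, gripper], ...]]. A call has 1 to 10 rows; each row is the pose to reach, as a shift and turn from the pose commanded when the call began, along the tool's axes at that moment; what a row does not reach only later rows make up. The controller multiplies each number of a shift by 20 cm and each number of a turn by 60 degrees. A row lasts 1/10 s, in which the tool goes at most 50 mm and 8.59 degrees, less where a joint would pass 70% of its speed; a pose out of reach is approached as far as the arm can. A call with a number of a shift or a turn outside -1 to 1 is refused whole. A call with a gripper value outside its range is refused whole. The fingers move at their own pace and stop on an object; the grip force is fixed at half the most. Time passes only in rows, so rows that repeat a pose let the fingers close. It gives the time, the measured TCP pose, the force, the opening and the grip force at its end, in the units of the state.
- robot.get_state(): the state, without advancing time (a new reading comes with each control period).
- robot.get_image(name): name is "scene" or "top"; returns the picture (400x640x3 uint8, blue, green, red); there is no depth.
- robot.calibration(name): a dict with "K" (3x3 intrinsics, pixels), "rvec" (rotation vector, rad) and "tvec" (3), from world to camera coordinates, as OpenCV has them. Camera axes: x right, y down, z forward; pixel columns grow to the right and rows downward; lengths in m; the calibration is good to about 2 mm. A picture is of the moment at which its call begins. calibration takes no time and is no camera call.
- robot.close_job(): hands the job in; it is judged then, once.
Trained networks look in the newest picture that a camera, given by its name, has taken for a name from the list of things; names that differ only in an ending like _2 or _b are one class to them, and where a whole thing is asked for, a point or a joint stands for the part that bears it (a point fixed in the world has none). Each returns a list of dicts, best first, with "p" (0 to 1); they miss things now and then, are a little off and sometimes report something else, mostly with a low value. They report only what shows in the picture. A call takes as long as a camera call. They do not tell look-alikes from the thing itself.
- robot.search_frame(target, camera): "xyz" ([x, y, z] in m, in world coordinates, good to about 4 mm: the middle of the surface that is visible of it).
The state is a dict: "time": time; "joint_pos": joint angles; "joint_vel": joint speeds; "tau": joint torques, N m; "tool_pos": TCP position; "orientation": TCP orientation; "ft_force": force on the tool from outside, world axes, zero at the start; "torque": the same for the moment, N m; "width": finger opening in m; "gripper_force": force on a finger pad.
Only numpy, scipy, OpenCV 4.12 (cv2) and the standard library are available. Lean on these libraries where they do the work, as an engineer would, in place of code of your own. Each camera call takes 0.05 s, during which the arm holds its last target. There are 200 camera calls.

TASK

Take the vase-shaped plywood pattern (the one with the round belly) out of the rack and hang it by its eye on the peg that has the hanging latch flap: the eye pushes the flap inward and up as it goes on, and the flap must drop shut again behind it. Leave the pattern hanging freely on the peg, and do not drop it on the bench.

Things in the scene. Friction and masses are not known exactly. Their poses are not given: they have to be found in the camera images.
- vase_pattern: Flat upright plywood pattern, 9 mm thick, 90 g. Origin: centre of its eye (48 mm round hole in an 80 mm ring). Above: grip tab 30 mm wide, from 40 to 82 mm over the origin, to be gripped across the thickness. Below: neck 26 mm wide, round belly 72 mm, foot 50 mm, underside 131 mm under the origin. x: normal to the plate (both faces alike), pointing away from the robot; y: across; z: up.
- rack: Fixed dark wood rack, 66 x 330 x 40 mm (x, y, z), origin under its centre. Groove along y, 11.5 mm wide, 28 mm deep: the vase pattern must rise 28 mm (eye 171 mm above the bench) to come out. Two other patterns with the same eye and tab stand in it too, about 100 mm apart, in any order: a straight-sided beaker 76 mm wide and a goblet with a 14 mm stem.
- latch_peg (a point): Hinge point of the flap on the axis of the latch peg, 210 mm above the bench. Level steel peg, diameter 12 mm, on a fixed wooden post 40 mm wide, 220 mm high. x: along the peg from free end to post; z: up. Free end at x = -8 mm, post's face at x = 107.5 mm. A like stand whose peg has no flap stands 140 to 290 mm to one side.
- flap (a joint): Steel latch flap, 26 mm wide, 5 mm thick, to 58 mm below the peg's axis. 0: hangs down, shut, on a stop (cannot swing outward). Positive: swung toward the post and up, at most 1.45 rad; light, falls back by itself. Pushed open by the hole's lower edge as the eye slides onto the peg; with the eye's centre 12 mm below the axis, it drops shut once that is 53 mm past the hinge.
Mind the look-alikes: they are no part of the job. Leave any green or orange look-alike of the vase_pattern alone.

How it is judged (in metres and radians):
At the end, for the whole second after the job is handed in: The vase pattern hangs still and released by its eye on the latch peg, tab up, within 15 degrees of upright; the eye's centre is 6 to 110 mm past the hinge, within 14 mm sideways of the peg and 10 to 26 mm below its axis; the flap is within 0.2 rad of shut (x of vase_pattern in the frame of latch_peg between 0.006 and 0.11 m and y of vase_pattern in the frame of latch_peg between -0.014 and 0.014 m and z of vase_pattern in the frame of latch_peg between -0.026 and -0.01 m and angle between vase_pattern's own z axis and vertical below 0.26 rad and value of joint flap below 0.2 rad and linear speed of vase_pattern below 0.05 m/s); the robot touches nothing.
It fails at once if the vase pattern is dropped on, or laid down on, the bench (height (world z) of vase_pattern below 0.07 m).
It also fails if it takes over 51 s, if anything falls off the work surface, if the arm or the gripper's body presses on something with over 40 N, if the wrist force passes 120 N, or if a joint passes its speed limit or range.

## Working session

There is one attempt and no reset: what is moved stays moved. The work goes in short steps, Python scripts to look and compute and a shell command to move; the robot and the scene stay as the last step left them, time stands still between calls to the robot, and variables do not carry over. Pictures are saved under pics/ and viewed, at most 10 in all, crops included, and the job is handed in when it is done.

```bash
mkdir -p pics; ls; python3 - <<'E'
from station import robot
import cv2,numpy as np
s=robot.get_state();print({k:np.round(v,3).tolist() for k,v in s.items()})
for c in("scene","top"):
    cv2.imwrite(f"pics/{c}0.png",robot.get_image(c))
    k=robot.calibration(c);R=cv2.Rodrigues(np.array(k["rvec"]))[0];print(c,np.round(k["K"],1).tolist(),np.round(-R.T@np.array(k["tvec"]).ravel(),3),np.round(R,2).tolist())
    for n in("vase_pattern","rack","latch_peg","flap"):
        try: print(c,n,[(np.round(d["xyz"],3).tolist(),round(d["p"],2)) for d in robot.search_frame(n,c)])
        except Exception as e: print(n,e)
E
```

```text
pics
{'time': 0.0, 'joint_pos': [62.035, 21.661, 4.561, 73.016, 0.0, 83.682], 'joint_vel': [-0.007, -0.038, -0.035, -0.002, -0.087, 0.031], 'tau': [-0.003, -46.36, 26.988, 0.021, -0.0, -0.0], 'tool_pos': [0.212, 0.534, 0.238], 'orientation': [-179.885, -0.013, 158.353], 'ft_force': [0.089, -0.046, -0.576], 'torque': [-0.009, 0.051, -0.014], 'gripper_force': 0.0, 'width': 0.085}
scene [[441.0, 0.0, 324.0], [0.0, 441.0, 197.7], [0.0, 0.0, 1.0]] [1.211 0.558 0.746] [[-0.68, 0.73, 0.02], [0.4, 0.39, -0.83], [-0.62, -0.55, -0.56]]
scene vase_pattern [([0.401, -0.223, 0.105], 0.96), ([0.547, -0.127, 0.125], 0.82), ([0.675, -0.254, 0.101], 0.79), ([0.66, -0.126, 0.162], 0.7)]
scene rack [([0.57, -0.169, 0.034], 0.9)]
scene latch_peg [([0.622, 0.087, 0.058], 0.66)]
scene flap [([0.506, 0.097, 0.189], 0.6)]
top [[400.3, 0.0, 323.0], [0.0, 400.3, 197.8], [0.0, 0.0, 1.0]] [ 0.478 -0.033  0.932] [[-0.01, -1.0, -0.03], [-1.0, 0.02, -0.07], [0.07, 0.03, -1.0]]
top vase_pattern [([0.669, -0.249, 0.143], 0.8), ([0.648, -0.143, 0.116], 0.79), ([0.4, -0.233, 0.117], 0.68), ([0.542, -0.127, 0.171], 0.62)]
top rack [([0.53, -0.225, 0.038], 0.9), ([0.579, 0.081, 0.014], 0.35)]
top latch_peg [([0.579, 0.08, 0.013], 0.82)]
top flap [([0.501, 0.089, 0.214], 0.56)]
```

View pics/scene0.png

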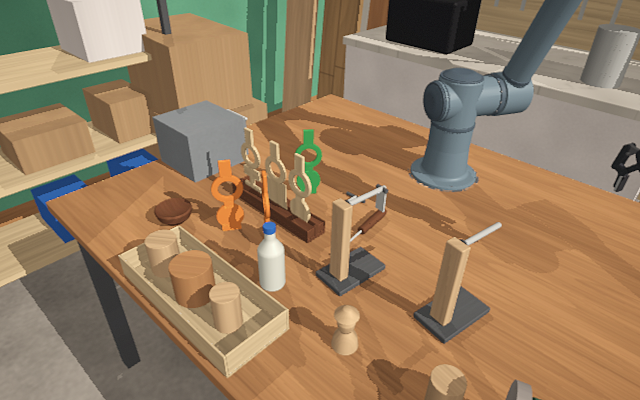

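View pics/top0.png

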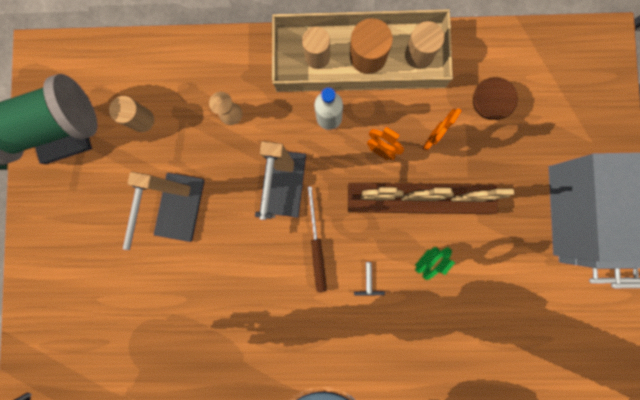

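The scene shows three plain patterns in the rack, with eyes near (250,150), (276,170) and (300,185). The look-alikes are orange at (228,190) and (266,195), and green at (308,160). The peg with the flap is the one near (365,195); the bare peg is at (480,235). Next I'll take a close crop of the rack.

```bash
python3 - <<'E'
import cv2
a=cv2.imread("pics/scene0.png")[115:255,205:400]
cv2.imwrite("pics/crop.png",cv2.resize(a,None,fx=4,fy=4,interpolation=cv2.INTER_CUBIC))
a=cv2.imread("pics/top0.png")[130:305,225:525]
cv2.imwrite("pics/cropt.png",cv2.resize(a,(780,455),interpolation=cv2.INTER_CUBIC))
E
```

```text
(no output)
```

View pics/crop.png

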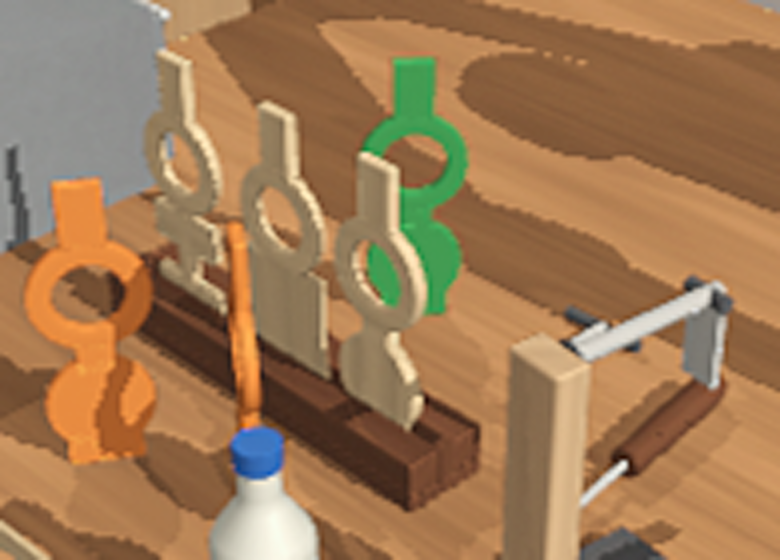

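View pics/cropt.png

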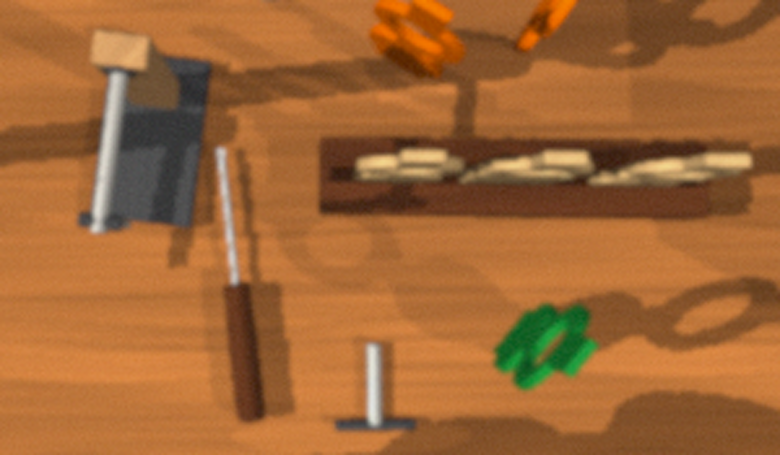

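The crop shows the three in the rack: goblet (left, stem, scene (250,170)), beaker (middle, straight, (276,185)), and vase (right, neck and round belly, (300,190)). The vase is also the leftmost in the top view, with its tab at about (388,189). The flap hangs at the peg's free end, at scene (383,190) and top (262,217). Next I'll triangulate.

```bash
cat > h.py <<'E'
from station import robot
import cv2,numpy as np
def P(c):
    k=robot.calibration(c);return np.array(k["K"])@np.c_[cv2.Rodrigues(np.array(k["rvec"]))[0],np.array(k["tvec"]).ravel()]
def tri(s,t):
    X=cv2.triangulatePoints(P("scene"),P("top"),np.array(s,float).reshape(2,1),np.array(t,float).reshape(2,1)).ravel();X=X[:3]/X[3]
    e=[(lambda q:q[:2]/q[2]-p)(P(c)@np.r_[X,1]) for c,p in(("scene",s),("top",t))]
    return np.round(X,4),np.round(e,1).tolist()
def atz(c,p,z):
    M=P(c);A=np.c_[M[:,0],M[:,1],M[:,2]*z+M[:,3]];q=np.linalg.solve(A,[p[0],p[1],1]);return np.round(q[:2]/q[2],4)
sc=lambda x,y:(205+(x-1.5)/4,115+(y-1.5)/4)
tc=lambda x,y:(225+(x-.8)/2.6,130+(y-.8)/2.6)
E
python3 - <<'E'
from h import *
print("tab top",tri(sc(379,158),tc(424,155)))
print("peg end",tri(sc(716,290),tc(97,230)))
print("peg post",tri(sc(578,346),tc(119,70)))
print("tab L/R top corners z.225 top:",atz("top",tc(401,155),.225),atz("top",tc(447,154),.225), "scene",atz("scene",sc(359,153),.225),atz("scene",sc(398,164),.225))
print("peg z.21 top",atz("top",tc(97,230),.21),atz("top",tc(119,70),.21),"scene",atz("scene",sc(716,290),.21),atz("scene",sc(578,346),.21))
print("flap net",P("top")@np.array([.501,.089,.214,1]))
print("rack corners top z.04",[atz("top",tc(*p),.04) for p in((320,140),(320,212),(750,138),(748,216))])
E
```

```text
tab top (array([ 0.5404, -0.1281,  0.2273]), [[-0.2, -0.0], [-0.2, 0.2]])
peg end (array([0.494 , 0.0966, 0.2109]), [[0.2, -0.0], [0.2, -0.2]])
peg post (array([0.6026, 0.0819, 0.2188]), [[-1.0, -0.0], [-1.1, 0.9]])
tab L/R top corners z.225 top: [ 0.5412 -0.1132] [ 0.5414 -0.1444] scene [ 0.5414 -0.1441] [ 0.5344 -0.117 ]
peg z.21 top [0.4936 0.0972] [0.6058 0.0812] scene [0.4931 0.0955] [0.5911 0.0757]
flap net [191.80314538 154.22249523   0.72080447]
rack corners top z.04 [array([ 0.5717, -0.0652]), array([ 0.5098, -0.0641]), array([ 0.5672, -0.4305]), array([ 0.5009, -0.4257])]
```

```bash
cat >> h.py <<'E'
from scipy.spatial.transform import Rotation as Ro
def go(x,y,z,yaw):
    s=robot.get_state();R=Ro.from_euler("xyz",s["orientation"],degrees=True)
    T=Ro.from_euler("xyz",[180,0,yaw],degrees=True)
    print("at",np.round(s["tool_pos"],4),np.round(s["orientation"],2),"t",s["time"],"w",round(s["width"],4),"F",np.round(s["ft_force"],1))
    print("turn",np.round((R.inv()*T).as_rotvec(degrees=True)/60,4),"shift",np.round(R.inv().apply(np.array([x,y,z])-s["tool_pos"])/.2,4))
E
python3 - <<'E'
from h import *
go(.30,.36,.33,98); go(.54,-.129,.33,90)
E
```

```text
at [0.2121 0.5345 0.2393] [-180.     -0.    158.36] t 0.5 w 0.0856 F [-0.5  0.1 -0.3]
turn [-0.     -0.      1.0059] shift [-0.7303 -0.6487 -0.4536]
at [0.2121 0.5345 0.2393] [-180.     -0.    158.36] t 0.5 w 0.0856 F [-0.5  0.1 -0.3]
turn [-0.     -0.      1.1393] shift [-2.7475 -2.4787 -0.4536]
```

```bash
python3 -m handwheel '[[[0,0,0.4,0,0,-0.45,60],[0,0,0.4,0,0,-0.45,60],[0,0,1,-0.73,-0.65,-0.45,60],[0,0,1,-0.73,-0.65,-0.45,60],[0,0,1,-0.73,-0.65,-0.45,60],[0,0,1,-0.73,-0.65,-0.45,60],[0,0,1,-0.73,-0.65,-0.45,60],[0,0,1,-0.73,-0.65,-0.45,60]]]'; python3 -c "
from h import *
go(.37,.18,.33,90)"
```

```text
time: 1.3
tool_pos: [0.3005, 0.3588, 0.3297]
orientation: [180.0, -0.0, 98.2]
ft_force: [-0.5, 0.8, -0.2]
width: 0.0601
gripper_force: 0.0
at [0.3005 0.3588 0.3297] [ 1.7997e+02 -4.0000e-02  9.8210e+01] t 1.3 w 0.0601 F [-0.5  0.8 -0.2]
turn [ 0.0005 -0.0007  0.1369] shift [-0.9344  0.2163 -0.0021]
```

```bash
python3 -m handwheel '[[[0,0,0.137,-0.934,0.216,0,60],[0,0,0.137,-0.934,0.216,0,60],[0,0,0.137,-0.934,0.216,0,60],[0,0,0.137,-0.934,0.216,0,60],[0,0,0.137,-0.934,0.216,0,60],[0,0,0.137,-0.934,0.216,0,60]]]'; python3 -c "
from h import *
go(.46,.0,.33,90);go(.54,-.129,.33,90)"
```

```text
time: 1.9
tool_pos: [0.37, 0.1815, 0.3294]
orientation: [-180.0, -0.1, 90.2]
ft_force: [0.6, 0.4, 0.2]
width: 0.06
gripper_force: 0.0
at [0.37   0.1815 0.3294] [-1.80e+02 -5.00e-02  9.02e+01] t 1.9 w 0.06 F [0.6 0.4 0.2]
turn [-0.0001 -0.0008  0.0033] shift [-0.9089  0.4471 -0.004 ]
at [0.37   0.1815 0.3294] [-1.80e+02 -5.00e-02  9.02e+01] t 1.9 w 0.06 F [0.6 0.4 0.2]
turn [-0.0001 -0.0008  0.0033] shift [-1.5552  0.8449 -0.0046]
```

```bash
python3 -m handwheel '[[[0,0,0.003,-0.91,0.45,0,60],[0,0,0.003,-0.91,0.45,0,60],[0,0,0.003,-0.91,0.45,0,60],[0,0,0.003,-0.91,0.45,0,60],[0,0,0.003,-0.91,0.45,0,60],[0,0,0.003,-0.91,0.45,0,60]]]'; python3 -c "
from h import *
go(.54,-.129,.33,90)"
```

```text
time: 2.5
tool_pos: [0.4607, 0.0004, 0.3289]
orientation: [-180.0, -0.1, 90.0]
ft_force: [-0.1, 0.1, 1.1]
width: 0.0603
gripper_force: 0.0
at [4.607e-01 4.000e-04 3.289e-01] [-1.7995e+02 -6.0000e-02  9.0050e+01] t 2.5 w 0.0603 F [-0.1  0.1  1.1]
turn [-0.0008 -0.001   0.0008] shift [-0.6475  0.3961 -0.0067]
```

```bash
python3 -m handwheel '[[[0,0,0,-0.647,0.397,0,60],[0,0,0,-0.647,0.397,0,60],[0,0,0,-0.647,0.397,0,60],[0,0,0,-0.647,0.397,0,60],[0,0,0,-0.647,0.397,0.33,50],[0,0,0,-0.647,0.397,0.33,50],[0,0,0,-0.647,0.397,0.33,50]]]'; python3 -c "
from h import *
go(.54,-.129,.198,90)
a=robot.get_image('scene')[80:240,215:375];b=robot.get_image('top')[120:280,300:460]
cv2.imwrite('pics/pre.png',cv2.resize(np.hstack([a,b]),(800,400),interpolation=cv2.INTER_CUBIC))"
```

```text
time: 3.2
tool_pos: [0.5371, -0.126, 0.2601]
orientation: [-179.6, -0.2, 90.2]
ft_force: [0.8, 0.2, 0.3]
width: 0.0495
gripper_force: 0.0
at [ 0.5371 -0.126   0.2601] [-179.61   -0.2    90.21] t 3.2 w 0.0495 F [0.8 0.2 0.3]
turn [-0.0066 -0.0032  0.0035] shift [-0.016   0.0165  0.3104]
```

View pics/pre.png

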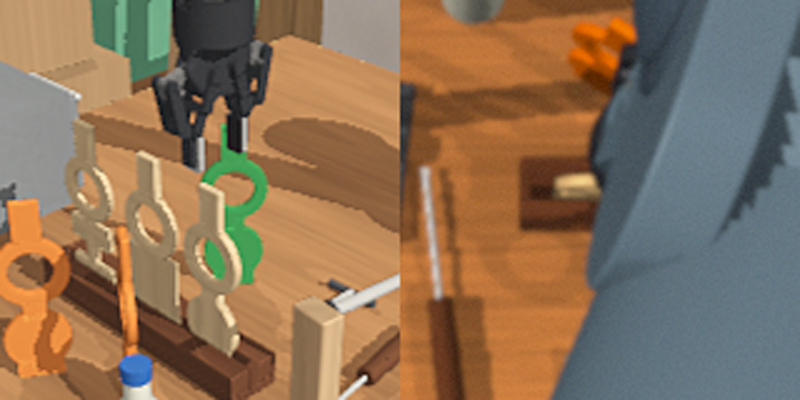

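The fingers straddle the vase tab: pads at crop (195,150) and (237,135), tab top at (212,188). I'm descending and closing.

```bash
python3 -m handwheel '[[[0,0,0,0,0,0.16,50],[0,0,0,0,0,0.32,50],[0,0,0,0,0,0.32,50],[0,0,0,0,0,0.32,50],[0,0,0,0,0,0.32,0],[0,0,0,0,0,0.32,0],[0,0,0,0,0,0.32,0],[0,0,0,0,0,0.32,0],[0,0,0,0,0,0.32,0],[0,0,0,0,0,0.32,0]]]'; python3 -c "
from h import *
go(.54,-.129,.26,90)"
```

```text
time: 4.3
tool_pos: [0.5407, -0.1305, 0.2011]
orientation: [179.8, 0.1, 89.9]
ft_force: [-0.4, 0.5, 6.4]
width: 0.0084
gripper_force: 59.5
at [ 0.5407 -0.1305  0.2011] [1.7979e+02 6.0000e-02 8.9940e+01] t 4.3 w 0.0084 F [-0.4  0.5  6.4]
turn [ 0.0034  0.0011 -0.0009] shift [ 0.0072 -0.0025 -0.2944]
```

```bash
python3 -m handwheel '[[[0,0,0,0,0,-0.1,0],[0,0,0,0,0,-0.2,0],[0,0,0,0,0,-0.3,0],[0,0,0,0,0,-0.4,0],[0,0,0,0,0,-0.5,0],[0,0,0,0,0,-0.65,0],[0,0,0,0,0,-0.65,0],[0,0,0,0,0,-0.65,0]]]'; python3 -c "
from h import *
go(.40,-.08,.33,90)
a=robot.get_image('scene')[60:220,215:375]
cv2.imwrite('pics/lift.png',cv2.resize(a,(560,560),interpolation=cv2.INTER_CUBIC))"
```

```text
time: 5.1
tool_pos: [0.5399, -0.1302, 0.3297]
orientation: [179.9, 0.0, 89.9]
ft_force: [0.3, -1.4, -1.4]
width: 0.0083
gripper_force: 58.9
at [ 0.5399 -0.1302  0.3297] [1.7992e+02 2.0000e-02 8.9950e+01] t 5.1 w 0.0083 F [ 0.3 -1.4 -1.4]
turn [ 0.0014  0.0004 -0.0009] shift [ 0.2505 -0.6996 -0.0027]
```

View pics/lift.png

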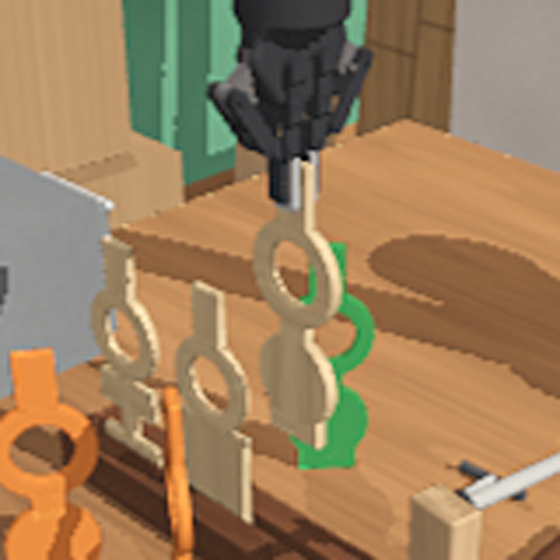

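The vase is held upright, clear of the rack, with its eye at crop (297,272).

```bash
python3 - <<'E'
from h import *
M=P("scene")
u,v=215+(297-1.25)/3.5,60+(272-1.25)/3.5
A=np.array([u*M[2]-M[0],v*M[2]-M[1]]);b=-(A[:,3]+A[:,0]*.540)
print("eye y,z",np.linalg.solve(A[:,1:3],b))
go(.44,.0,.33,82);go(.442,.1037,.26,82)
E
```

```text
eye y,z [-0.12684111  0.27304577]
at [ 0.5393 -0.13    0.3286] [-1.7997e+02 -2.0000e-02  8.9950e+01] t 5.15 w 0.0081 F [-0.6  1.1 -1.6]
turn [-0.0006 -0.0003  0.1324] shift [ 0.6497 -0.4973 -0.0063]
at [ 0.5393 -0.13    0.3286] [-1.7997e+02 -2.0000e-02  8.9950e+01] t 5.15 w 0.0081 F [-0.6  1.1 -1.6]
turn [-0.0006 -0.0003  0.1324] shift [ 1.1681 -0.4876  0.3438]
```

```bash
python3 -m handwheel '[[[0,0,0,0.2,-0.35,0,0],[0,0,0.132,0.4,-0.5,0,0],[0,0,0.132,0.6,-0.5,0,0],[0,0,0.132,0.8,-0.5,0,0],[0,0,0.132,0.95,-0.5,0,0],[0,0,0.132,0.95,-0.5,0,0],[0,0,0.132,0.95,-0.5,0,0]]]'; python3 -c "
from h import *
go(.442,.1037,.255,82)"
```

```text
time: 5.85
tool_pos: [0.4388, 0.0605, 0.3281]
orientation: [-179.9, 0.0, 82.1]
ft_force: [1.3, -0.5, -0.4]
width: 0.0081
gripper_force: 59.7
at [0.4388 0.0605 0.3281] [-1.7987e+02  5.0000e-02  8.2140e+01] t 5.85 w 0.0081 F [ 1.3 -0.5 -0.4]
turn [-0.0021  0.0008  0.0024] shift [ 0.2167 -0.0128  0.3653]
```

```bash
python3 -m handwheel '[[[0,0,0,0.1,-0.01,0.1,0],[0,0,0,0.217,-0.01,0.25,0],[0,0,0,0.217,-0.01,0.365,0],[0,0,0,0.217,-0.01,0.365,0],[0,0,0,0.217,-0.01,0.365,0],[0,0,0,0.217,-0.01,0.365,0],[0,0,0,0.217,-0.01,0.365,0]]]'; python3 -c "
from h import *
go(.442,.1037,.255,82)
a=robot.get_image('scene')[110:290,280:480];b=robot.get_image('top')[120:300,200:400]
cv2.imwrite('pics/peg.png',cv2.resize(np.hstack([a,b]),(800,360),interpolation=cv2.INTER_CUBIC))"
```

```text
time: 6.55
tool_pos: [0.4447, 0.1028, 0.2577]
orientation: [179.8, -0.0, 82.0]
ft_force: [1.2, -0.7, -0.8]
width: 0.0084
gripper_force: 59.7
at [0.4447 0.1028 0.2577] [ 1.7985e+02 -3.0000e-02  8.1960e+01] t 6.55 w 0.0084 F [ 1.2 -0.7 -0.8]
turn [ 0.0025 -0.0006 -0.0006] shift [ 0.0026 -0.0142  0.0135]
```

View pics/peg.png

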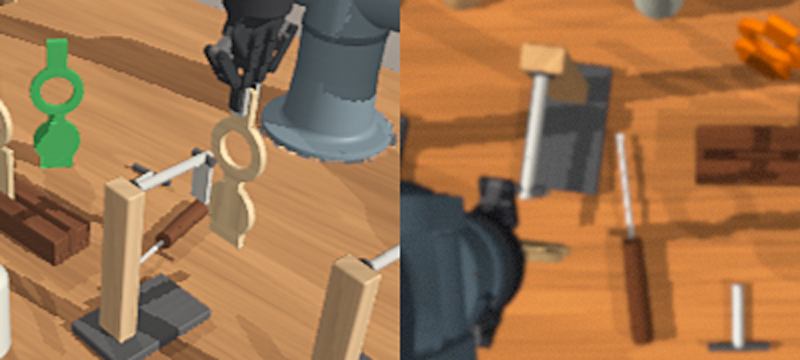

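The vase stands in front of the peg, with its eye at scene crop (239,147). The peg runs from (212,158) to (142,188). I'll check the alignment in pixels.

```bash
python3 - <<'E'
from h import *
def px(c,X,o): 
    q=P(c)@np.r_[X,1];q=q[:2]/q[2];return np.round((q-o)*2,1)
h=np.array([.5014,.0954,.21]);d=np.array([np.cos(np.radians(8)),-np.sin(np.radians(8)),0])
so,to=np.array([280,110]),np.array([200,120])
for s in(-.057,-.008,.1075):print(s,px("scene",h+s*d,so),px("top",h+s*d,to)-[-400,0])
t=np.array([.4447,.1028,.2577]);print("eye pred",px("scene",t-[0,0,.057],so))
M=P("scene")
u,v=280+239/2,110+147/2
# plane: d.(X-t)=0 -> x = t.x - d_y/d_x*(y-t.y)
A=np.r_[[u*M[2]-M[0],v*M[2]-M[1]],[np.r_[d,-d@t]]];X=np.linalg.solve(A[:,:3],-A[:,3]);print("eye",X,"rel hinge",X-h, "lat",(X-h)@[-d[1],d[0],0])
for n,c in(("flap","scene"),("latch_peg","top"),("flap","top")):print(n,[(np.round(q["xyz"],3).tolist(),round(q["p"],2)) for q in robot.search_frame(n,c)])
E
```

```text
-0.057 [237.4 140.9] [517.4 250.5]
-0.008 [207.8 154.7] [524.7 196.5]
0.1075 [131.5 190.4] [541.7  71. ]
eye pred [236.2 147.4]
eye [0.44525653 0.10675994 0.20329838] rel hinge [-0.05614347  0.01135994 -0.00670162] lat 0.0034357304663875502
flap [([0.505, 0.097, 0.192], 0.49)]
latch_peg [([0.579, 0.075, 0.015], 0.84)]
flap []
```

```bash
python3 - <<'E'
from h import *
a=cv2.imread("pics/top0.png");hsv=cv2.cvtColor(a,cv2.COLOR_BGR2HSV)
pts=[]
for v in range(160,214,4):
    r=hsv[v,250:285];m=np.where((r[:,1]<70)&(r[:,2]>130))[0]
    if len(m):print(v,250+m.min(),250+m.max(),end="; ");pts.append(((500+m.min()+m.max())/2,v))
pts=np.array(pts);k=np.polyfit(pts[:,1],pts[:,0],1)
w=np.array([atz("top",(np.polyval(k,v),v),.21) for v in(160,216)]);print(w,"angle",np.degrees(np.arctan2(*(w[0]-w[1])[::-1])))
s=cv2.imread("pics/scene0.png");hs=cv2.cvtColor(s,cv2.COLOR_BGR2HSV)
pts=[]
for u in range(352,386,3):
    r=hs[180:212,u];m=np.where((r[:,1]<70)&(r[:,2]>120))[0]
    if len(m):print(u,180+m.min(),180+m.max(),end="; ")
E
```

```text
160 267 272; 164 266 272; 168 266 271; 172 265 271; 176 265 270; 180 264 269; 184 264 269; 188 263 268; 192 263 268; 196 262 267; 200 262 267; 204 261 266; 208 260 266; 212 260 265; [[0.5996 0.0829]
 [0.4975 0.0972]] angle -7.972912681277396
352 197 205; 355 195 203; 358 197 202; 361 195 200; 364 194 199; 367 193 198; 370 191 196; 373 190 195; 376 188 204; 379 187 208; 382 186 211; 385 186 204;
```

```bash
python3 -c "
from h import *
d=np.array([np.cos(np.radians(8)),-np.sin(np.radians(8))])
h=np.array([.5014,.0955])
go(*(h-.02*d),.2545,82);go(*(h+.066*d),.2545,82)"
```

```text
at [0.4439 0.1033 0.2568] [ 1.7995e+02 -2.0000e-02  8.2030e+01] t 6.8 w 0.0079 F [-0.4  0.1 -1. ]
turn [ 0.0009 -0.0003  0.0004] shift [0.0013 0.1899 0.0115]
at [0.4439 0.1033 0.2568] [ 1.7995e+02 -2.0000e-02  8.2030e+01] t 6.8 w 0.0079 F [-0.4  0.1 -1. ]
turn [ 0.0009 -0.0003  0.0004] shift [0.0012 0.6199 0.0119]
```

```bash
python3 -m handwheel '[[[0,0,0,0,0.05,0.012,0],[0,0,0,0,0.1,0.012,0],[0,0,0,0,0.15,0.012,0],[0,0,0,0,0.2,0.012,0],[0,0,0,0,0.25,0.012,0],[0,0,0,0,0.3,0.012,0],[0,0,0,0,0.34,0.012,0],[0,0,0,0,0.34,0.012,0],[0,0,0,0,0.34,0.012,0]]]'; python3 -c "
from h import *
d=np.array([np.cos(np.radians(8)),-np.sin(np.radians(8))])
h=np.array([.5014,.0955])
go(*(h+.066*d),.2545,82)"
```

```text
time: 7.7
tool_pos: [0.5111, 0.094, 0.2537]
orientation: [-180.0, -0.0, 82.0]
ft_force: [0.1, -0.0, -1.2]
width: 0.0083
gripper_force: 59.7
at [0.5111 0.094  0.2537] [-1.7998e+02 -1.0000e-02  8.2030e+01] t 7.7 w 0.0083 F [ 0.1 -0.  -1.2]
turn [-0.0004 -0.0002  0.0005] shift [ 0.0008  0.2811 -0.004 ]
```

```bash
python3 -m handwheel '[[[0,0,0,0,0.05,0,0],[0,0,0,0,0.1,0,0],[0,0,0,0,0.15,0,0],[0,0,0,0,0.2,0,0],[0,0,0,0,0.25,0,0],[0,0,0,0,0.29,0,0],[0,0,0,0,0.29,0,0],[0,0,0,0,0.29,0,0],[0,0,0,0,0.29,0,0]]]'; python3 -c "
from h import *
go(.568,.0862,.2487,82)
a=robot.get_image('scene')[110:290,280:480];b=robot.get_image('top')[120:300,200:400]
cv2.imwrite('pics/on.png',cv2.resize(np.hstack([a,b]),(800,360),interpolation=cv2.INTER_CUBIC))"
```

```text
time: 8.6
tool_pos: [0.5681, 0.086, 0.2539]
orientation: [-180.0, -0.0, 82.0]
ft_force: [-0.5, 0.8, -1.8]
width: 0.0078
gripper_force: 59.7
at [0.5681 0.086  0.2539] [-1.7998e+02 -1.0000e-02  8.2040e+01] t 8.6 w 0.0078 F [-0.5  0.8 -1.8]
turn [-0.0003 -0.0001  0.0007] shift [ 0.0012 -0.0006  0.0262]
```

View pics/on.png

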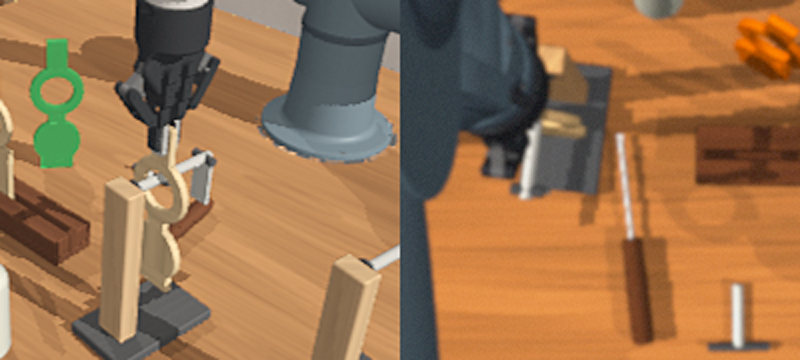

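The eye is on the peg at crop (165,190), with the flap hanging shut in front of it at (203,180). I'm lowering until it touches.

```bash
python3 -m handwheel '[[[0,0,0,0,0,0.01,0],[0,0,0,0,0,0.02,0],[0,0,0,0,0,0.025,0],[0,0,0,0,0,0.025,0],[0,0,0,0,0,0.025,0]]]'
```

```text
time: 9.2
tool_pos: [0.5684, 0.0859, 0.2499]
orientation: [179.9, -0.0, 82.0]
ft_force: [-2.1, -0.4, 5.7]
width: 0.0082
gripper_force: 60.8
```

```bash
python3 -m handwheel '[[[0,0,0,0,0,0.005,0],[0,0,0,0,0,0.005,0],[0,0,0,0,0,0.005,0]]]'
```

```text
time: 9.5
tool_pos: [0.5684, 0.0859, 0.2498]
orientation: [179.9, -0.0, 82.0]
ft_force: [-4.2, 0.2, 9.7]
width: 0.008
gripper_force: 61.6
```

Contact with the peg: 9.7 N upward. I'm easing back 1 mm and opening gently.

```bash
python3 -m handwheel '[[[0,0,0,0,0,-0.005,0],[0,0,0,0,0,-0.005,12],[0,0,0,0,0,-0.005,16],[0,0,0,0,0,-0.005,20],[0,0,0,0,0,-0.005,26],[0,0,0,0,0,-0.005,32],[0,0,0,0,0,-0.005,40],[0,0,0,0,0,-0.005,40],[0,0,0,0,0,-0.005,40],[0,0,0,0,0,-0.005,40]]]'
```

```text
time: 10.5
tool_pos: [0.5685, 0.0859, 0.2489]
orientation: [180.0, -0.0, 82.0]
ft_force: [-0.6, 0.2, -0.0]
width: 0.04
gripper_force: 0.0
```

```bash
python3 -m handwheel '[[[0,0,0,0,0,-0.1,40],[0,0,0,0,0,-0.2,40],[0,0,0,0,0,-0.35,40],[0,0,0,0,0,-0.5,40],[0,0,0,0,0,-0.6,40],[0,0,0,0,0,-0.6,40],[0,0,0,0,0,-0.6,40],[0,0,0,0,0,-0.6,40],[0,0,0,0,0,-0.6,40],[0,0,0,0,0,-0.6,40]]]'; python3 -c "
from h import *
a=robot.get_image('scene')[110:290,280:480];b=robot.get_image('top')[120:300,200:400]
cv2.imwrite('pics/end.png',cv2.resize(np.hstack([a,b]),(800,360),interpolation=cv2.INTER_CUBIC))
print(robot.search_frame('vase_pattern','scene'))"
```

```text
time: 11.5
tool_pos: [0.568, 0.0858, 0.3678]
orientation: [-179.9, 0.0, 82.0]
ft_force: [-0.2, -0.2, -0.1]
width: 0.0402
gripper_force: 0.0
[{'xyz': [0.4028, -0.2312, 0.0937], 'p': 0.87}, {'xyz': [0.5717, 0.0927, 0.1675], 'p': 0.79}, {'xyz': [0.6744, -0.2548, 0.0989], 'p': 0.62}, {'xyz': [0.6559, -0.1272, 0.1637], 'p': 0.52}]
```

View pics/end.png

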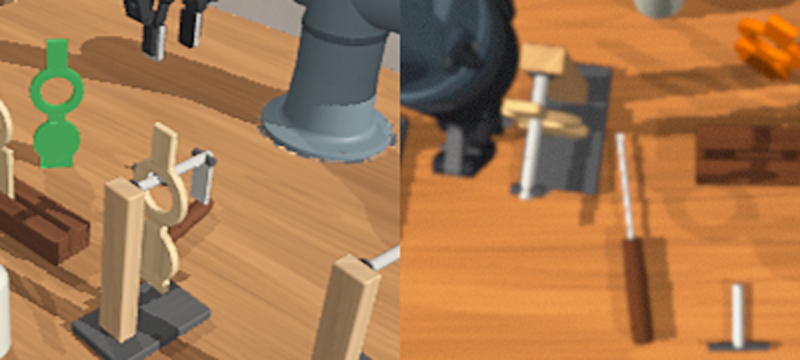

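The vase hangs on the peg (eye at (165,190)), the flap is shut at (203,180), and the gripper is clear. I'll wait a moment and compare frames to be sure it's still.

```bash
python3 -m handwheel '[[[0,0,0,0,0,0,40],[0,0,0,0,0,0,40],[0,0,0,0,0,0,40],[0,0,0,0,0,0,40],[0,0,0,0,0,0,40],[0,0,0,0,0,0,40],[0,0,0,0,0,0,40],[0,0,0,0,0,0,40],[0,0,0,0,0,0,40],[0,0,0,0,0,0,40]]]' >/dev/null;  python3 -m handwheel '[[[0,0,0,0,0,0,40],[0,0,0,0,0,0,40],[0,0,0,0,0,0,40],[0,0,0,0,0,0,40],[0,0,0,0,0,0,40],[0,0,0,0,0,0,40],[0,0,0,0,0,0,40],[0,0,0,0,0,0,40],[0,0,0,0,0,0,40],[0,0,0,0,0,0,40]]]' >/dev/null; python3 -c "
from h import *
f=lambda:robot.get_image('scene')[110:290,320:400].astype(int)
e=cv2.resize(cv2.imread('pics/end.png')[:,:400],(200,180),interpolation=cv2.INTER_AREA)[:,40:120].astype(int)
a=f();[f() for _ in range(3)];b=f();print((abs(a-b).max(2)>40).sum(),(abs(a-e).max(2)>60).sum())
c=np.hstack([a,b]).astype(np.uint8);cv2.imwrite('pics/fin.png',cv2.resize(c[:,:],None,fx=3,fy=3,interpolation=cv2.INTER_CUBIC))"
```

```text
0 25
```

View pics/fin.png

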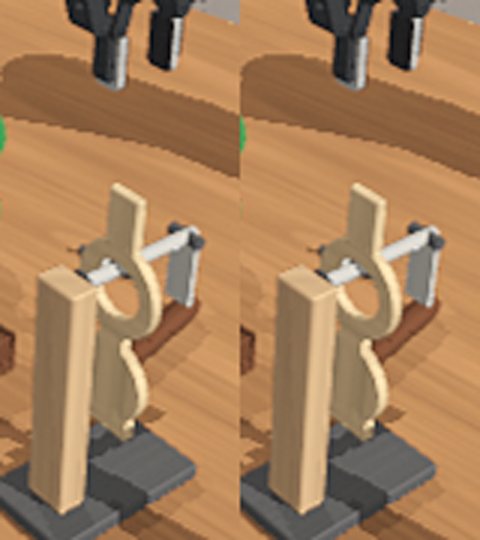

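Nothing moves between the two frames. The vase hangs tab up on the peg (eye near (125,285)), the flap is shut at (183,270), and the gripper is well clear. I'm handing in.

```bash
python3 -c "
from station import robot
print(robot.close_job())"
```

```text
the job is handed in; nothing more can be done
None
```

The vase pattern hangs still and released on the latch peg with the flap shut behind it; the job is handed in after about 14 s of the 51 s allowed, and no verdict came back.

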